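# Measure the depth of the heater's wide well with the collar gauge

## Task

Use the depth gauge to take the depth of the wide well in the heating block: lower its rod straight into that well until it stands on the bottom, so that the well's rim pushes the sliding collar up the rod and marks the depth. Then put the gauge back upright in its stand, rod fully down in the socket, with the collar left where the measurement put it, and leave the beaker and the marker pen undisturbed.

Things in the scene. Friction and masses are not known exactly. Their poses are not given: they have to be found in the camera images.
- gauge_grip (a point): Centre of the handle of the depth gauge, a loose round steel instrument (about 125 g, 162 mm long) that starts upright in the stand: a rod with a dark ribbed round handle on top, 16 mm in diameter and 50 mm long. This point is on the axis, half-way up the handle, 137 mm above the rod's tip, 25 mm below the handle's top. z axis up along the rod.
- gauge_tip (a point): Centre of the flat lower end of the gauge's rod, which is 10 mm in diameter with dark lines every 10 mm. z axis up along the rod.
- collar (a joint): Sliding collar on the gauge's rod: a plain aluminium disc 32 mm in diameter and 10 mm thick. It stays where it is left by friction and slides when pushed along the rod with more than about 2 N. Value in m, growing as it moves up towards the handle, 0 to 0.064: its underside lies 36 mm + value above the rod's tip. It starts between 0 and 0.008.
- collar_under (a point): Centre of the collar's underside, on the rod's axis.
- drybath: The heater, fixed: a white box 150 x 170 mm (x, y) and 74 mm high, with a bare aluminium block 80 x 100 mm rising through its middle to 100 mm above the table. Origin: centre of its underside. The block has one wide well, 24 mm from the centre towards +y, and on its -y half four narrow wells 11 mm wide that are not to be measured.
- well_mouth (a point): Centre of the mouth of the wide well, round, 18 mm across, level with the top of the heating block, 100 mm above the table. The gauge's collar is too wide to enter any well.
- well_bottom (a point): Centre of the wide well's flat floor: the top of an adjustable aluminium plug inside the well. It is firm and does not give when the rod is pressed on it.
- well_plug (a joint): Height setting of that plug in m, 0 to 0.024: the wide well is 76 mm minus this value deep (52 to 76 mm). It differs every time and stays as set.
- socket_mouth (a point): Centre of the mouth of the stand's round socket, level with the stand's top. The stand is a fixed grey block 80 x 80 mm and 34 mm high; the socket is 14 mm wide and 28 mm deep, with a flat floor 6 mm above the table. A gauge left in it may lean by up to about 8 degrees.
- beaker_mid (a point): Centre of a loose small open glass beaker, 58 mm in diameter and 70 mm high, a bystander standing near the middle of the bench; this point is half-way up.
- marker_mid (a point): Centre of a loose marker pen, 130 mm long and 12 mm thick, a bystander lying on the bench between heater and stand.
Things that resemble listed ones, but are neither listed nor needed, are in the scene too. There is more than one size of the part that bears gauge_grip; the job needs the smaller.

How it is judged:
On the way:
1. the gauge's rod stands on the bottom of the wide well (tip within 3 mm of the floor, within 20 degrees of upright) and the rim has pushed the collar up (underside within 4 mm of the block's top) (z of gauge_tip in the frame of well_bottom below 0.003 m and horizontal distance between gauge_tip and well_bottom below 0.009 m and angle between gauge_tip's own z axis and vertical below 0.35 rad and z of collar_under in the frame of well_mouth between -0.004 and 0.004 m), for 0.1 s.
At the end, for the whole second after the job is handed in: The gauge stands in the stand's socket (tip within 8 mm of the socket's axis and at least 24 mm below its mouth, leaning less than 0.22 rad), and its collar still marks the well's depth: collar value = 0.040 - well_plug value, within 3 mm (up to 7 mm may pass, since the rule works in 4 mm steps) (horizontal distance between gauge_tip and socket_mouth below 0.008 m and z of gauge_tip in the frame of socket_mouth below -0.024 m and angle between gauge_tip's own z axis and vertical below 0.22 rad and ((value of joint well_plug between -0.0005 and 0.0045 m and value of joint collar between 0.033 and 0.043 m) or (value of joint well_plug between 0.0035 and 0.0085 m and value of joint collar between 0.029 and 0.039 m) or (value of joint well_plug between 0.0075 and 0.0125 m and value of joint collar between 0.025 and 0.035 m) or (value of joint well_plug between 0.0115 and 0.0165 m and value of joint collar between 0.021 and 0.031 m) or (value of joint well_plug between 0.0155 and 0.0205 m and value of joint collar between 0.017 and 0.027 m) or (value of joint well_plug between 0.0195 and 0.0245 m and value of joint collar between 0.013 and 0.023 m))); the robot touches nothing.
It fails at once if the beaker is pushed more than 40 mm or knocked over (distance of beaker_mid from where it was at the start of the episode above 0.04 m or angle between beaker_mid's own z axis and vertical above 0.5 rad).
It fails at once if the marker pen is pushed more than 40 mm (distance of marker_mid from where it was at the start of the episode above 0.04 m).
It also fails if it takes over 61 s, if anything falls off the work surface, if the arm or the gripper's body presses on something with over 40 N, if the wrist force passes 120 N, or if a joint passes its speed limit or range.

## Robot

A 6-joint arm with a two-finger parallel gripper is mounted at the origin on the work surface. World frame = base frame: x ahead of the robot, y to its left, z up, the work surface at z = 0. Lengths are in m, angles in rad, forces in N, time in s.
With the tool pointing down it reaches from about 0.425 to 0.95 m from the base axis. Payload 3.5 kg.
Tool frame: the origin (TCP) lies between the finger pads; the fingertips stand 8 mm ahead of it and the grasp point (between the pads) lies 11 mm behind it (r.tip_reach is the distance from the TCP to the fingertips, in m); z points along the fingers, y is the line along which they close (so a half turn about z gives the same grasp; the last joint's range is limited). The gripper opens to 85 mm and grips with 20 to 120 N. Pads are 22 mm wide; open, the fingers measure 114 mm over their backs; the gripper's body (76 mm by 85 mm) begins 54 mm behind the grasp point. The pads swing forward as they close: fully open they stand 13 mm farther back than shut.
Start: joints at [0.968, 0.286, 1.577, -0, 1.279, -0.15], TCP at [0.295, 0.607, 0.239] pointing down, gripper open.
Joint ranges: [-2.77, 2.77], [-0.9, 2.22], [0.21, 2.48], [-1.53, 4.67], [0.24, 2.81], [-2.84, 2.84]. Speed limits (rad/s): [2.79, 2.79, 3.14, 3.14, 3.14, 3.14].

## Interface

Orientations are given as [roll, pitch, yaw] about the fixed x, y, z axes, in that order (R = Rz(yaw) Ry(pitch) Rx(roll)).
In Python, from rig import r gives the robot as it stands. The module is installed in compiled form; this text tells all that it offers.
- The arm moves only by the tool move_arm, never from a script. Its argument "commands" is one flat list of numbers, 7 for each row, row after row: the turn, a rotation vector about the world's x, y, z in rad, then the shift along the world's x, y, z in m, then the finger opening in m, from 0 to 0.0854. In form: [rx, ry, rz, tx, ty, tz, gripper, rx, ry, rz, tx, ty, tz, gripper, ...]. A call has 1 to 8 rows; each row is the pose to reach, as a shift and turn from the pose commanded when the call began; what a row does not reach only later rows make up. A row lasts 1/12 s, in which the tool goes at most 41.7 mm and 7.16 degrees, less where a joint would pass 70% of its speed; a pose out of reach is approached as far as the arm can. A call with a gripper value outside its range is refused whole. The fingers move at their own pace and stop on an object; "newtons" is the grip in N (left out, the last holds). Time passes only in rows, so rows that repeat a pose let the fingers close. It gives the time, the measured TCP pose, the force, the opening and the grip force at its end, in the units of the state.
- r.get_obs(): the state, without advancing time (a new reading comes with each control period).
- r.grab_frame(name): name is "side" or "top" or "wrist"; returns a dict with "image" (480x640x3 uint8, blue, green, red), "range_z" (480x640 float32, m along the optical axis (not along the pixel's ray), 0 where there is no reading), "fx", "fy", "cx", "cy" (pixels), "rvec" (rotation vector, rad) and "tvec" (3), from world to camera coordinates, as OpenCV has them; the wrist camera has in their place "tool_from_camera" (4x4, takes a point from camera to tool coordinates, whose origin is the TCP and whose axes are the flange's). Camera axes: x right, y down, z forward; pixel columns grow to the right and rows downward; lengths in m; the calibration is good to about 2 mm. A picture is of the moment at which its call begins: read the wrist's pose just before it.
- r.close_job(): hands the job in; it is judged then, once.
Trained networks look in a picture, given as the dict that the camera call returned (one of the last four; its "shot" number tells which), for a name from the list of things; names that differ only in an ending like _2 or _b are one class to them, and where a whole thing is asked for, a point or a joint stands for the part that bears it (a point fixed in the world has none). Each returns a list of dicts, best first, with "conf" (0 to 1); they miss things now and then, are a little off and sometimes report something else, mostly with a low value. They report only what shows in the picture. A call takes as long as a camera call. They do not tell look-alikes from the thing itself.
- r.spot_in(picture, label): "box" ([left, top, width, height] in pixels, round what is visible of it).
- r.outline_of(picture, label): "mask" (480x640 bool, what is visible of it) and "box" ([left, top, width, height] in pixels, round what is visible of it).
- r.place_of(picture, label): "uv" ([column, row] in pixels: a listed point, or the origin of a listed thing).
The state is a dict: "time": time; "q": joint angles; "qd": joint speeds; "tau": joint torques, N m; "ee_pos": TCP position; "eef_rot": TCP orientation; "ft_force": force on the tool from outside, world axes, zero at the start; "torque": the same for the moment, N m; "gripper_width": opening from 0.0 (shut) to 1.0 (fully open); "grasp_force": force on a finger pad.
Only numpy, scipy, OpenCV 4.12 (cv2) and the standard library are available. Lean on these libraries where they do the work, as an engineer would, in place of code of your own. Each camera call takes 0.05 s, during which the arm holds its last target. There are 200 camera calls.

## Working session

There is one attempt and no reset: what is moved stays moved. The work goes in short steps, Python scripts to look and compute and a tool call to move; the robot and the scene stay as the last step left them, time stands still between calls to the robot, and variables do not carry over. Pictures are saved under pics/ and viewed, at most 10 in all, crops included, and the job is handed in when it is done.

Besides the shell and the picture viewer there is one more tool, called after ">>>" by a JSON object that holds its "fn" and its "kwargs", one argument or row to a line. move_arm: Moves the arm, as the interface text tells. Its arguments: {"type":"object","properties":{"commands":{"type":"array","items":{"type":"number"}},"newtons":{"type":"number"}},"required":["commands"]}

```bash
mkdir -p pics; cat > h.py <<'E'
import numpy as np, cv2
from rig import r
from scipy.spatial.transform import Rotation as R
def ext(p, obs=None):
    "4x4 world_from_camera"
    T=np.eye(4)
    if 'rvec' in p:
        M=cv2.Rodrigues(np.array(p['rvec'],float))[0]; T[:3,:3]=M.T; T[:3,3]=-M.T@np.ravel(p['tvec'])
        return T
    T[:3,:3]=R.from_euler('xyz',obs['eef_rot']).as_matrix(); T[:3,3]=obs['ee_pos']
    return T@np.array(p['tool_from_camera'])
def ray(p,uv,T):
    d=np.array([(uv[0]-p['cx'])/p['fx'],(uv[1]-p['cy'])/p['fy'],1.])
    return T[:3,3],T[:3,:3]@d
def at_depth(p,uv,T,z=None):
    o,d=ray(p,uv,T)
    if z is None: z=p['range_z'][int(round(uv[1])),int(round(uv[0]))]
    return o+d*z
def at_height(p,uv,T,h):
    o,d=ray(p,uv,T); return o+d*(h-o[2])/d[2]
def cloud(p,T):
    v,u=np.mgrid[0:480,0:640]; z=p['range_z']
    c=np.stack([(u-p['cx'])/p['fx']*z,(v-p['cy'])/p['fy']*z,z],-1)
    return c@T[:3,:3].T+T[:3,3]
E
python3 - <<'E'
from h import *
o=r.get_obs(); print(o)
for n in ['top','side']:
    p=r.grab_frame(n); cv2.imwrite(f'pics/{n}0.png',p['image']); T=ext(p); print(n,T[:3,3].round(3))
    for l in ['gauge_grip','well_mouth','socket_mouth','beaker_mid','marker_mid','drybath','collar_under','gauge_tip']:
        for d in r.place_of(p,l)[:4]: print(l,round(d['conf'],2),np.round(d['uv'],1),at_depth(p,d['uv'],T).round(3))
E
```

```text
{'time': 0.0, 'q': array([ 9.68016076e-01,  2.87193562e-01,  1.57818249e+00,  3.30603032e-05,
        1.27859994e+00, -1.50010579e-01]), 'qd': array([ 6.23614734e-05,  6.09206910e-04,  4.74739817e-04,  6.29929261e-04,
       -7.36066046e-04,  9.13761391e-04]), 'tau': array([ 1.63016884e-03, -4.05979121e+01, -2.92626053e+01, -4.43257591e-06,
        5.77632964e-03,  6.62724148e-06]), 'ee_pos': array([0.29489017, 0.60646666, 0.23792559]), 'eef_rot': array([-3.13924081e+00, -3.87466591e-04,  2.68881297e+00]), 'ft_force': array([ 0.91272643, -0.22788656, -0.52591979]), 'torque': array([ 0.00082953,  0.0362918 , -0.01305521]), 'grasp_force': 0.0, 'gripper_width': 1.0025073581802146}
top [0.484 0.035 1.074]
gauge_grip 0.78 [136.8 299.5] [0.458 0.332 0.2  ]
gauge_grip 0.59 [336.9 294.1] [ 0.473 -0.017  0.008]
gauge_grip 0.54 [193.4 284.6] [0.486 0.245 0.168]
well_mouth 0.7 [458.8 303.2] [ 0.462 -0.251  0.081]
well_mouth 0.35 [332.7 176.4] [ 0.724 -0.004  0.006]
socket_mouth 0.78 [205.8 284.6] [0.486 0.244 0.067]
beaker_mid 0.87 [334.7 176.9] [ 0.723 -0.008  0.004]
marker_mid 0.85 [333.7 291
[... 167 characters left out ...]
 0.245 0.099]
side [ 0.549 -0.857  0.811]
gauge_grip 0.7 [264.8 165.8] [0.485 0.241 0.145]
gauge_grip 0.55 [255.1 130. ] [0.465 0.334 0.182]
well_mouth 0.84 [243.2 355.6] [ 0.455 -0.233  0.092]
socket_mouth 0.69 [269.8 206.9] [0.488 0.254 0.029]
socket_mouth 0.17 [268.8 215.5] [0.487 0.213 0.035]
beaker_mid 0.91 [385.6 277.5] [ 0.709 -0.032  0.057]
marker_mid 0.89 [262.6 289.8] [0.474 0.013 0.   ]
drybath 0.97 [251.8 407.2] [ 0.469 -0.316  0.074]
collar_under 0.56 [266.8 202.4] [0.483 0.238 0.053]
collar_under 0.41 [257.2 176.4] [0.46  0.337 0.06 ]
gauge_tip 0.98 [259.6 193.5] [0.462 0.34  0.009]
gauge_tip 0.61 [266.8 213.5] [0.482 0.22  0.036]
gauge_tip 0.4 [269.8 206.3] [0.488 0.259 0.027]
```

```bash
python3 - <<'E'
import cv2, numpy as np
a=cv2.imread('pics/top0.png'); b=cv2.imread('pics/side0.png')
cv2.imwrite('pics/top0c.png',cv2.resize(a[140:400,90:530],(800,473)))
cv2.imwrite('pics/side0c.png',cv2.resize(b[90:260,190:350],(560,595),interpolation=cv2.INTER_CUBIC))
E
```

```text
(no output)
```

View pics/top0c.png

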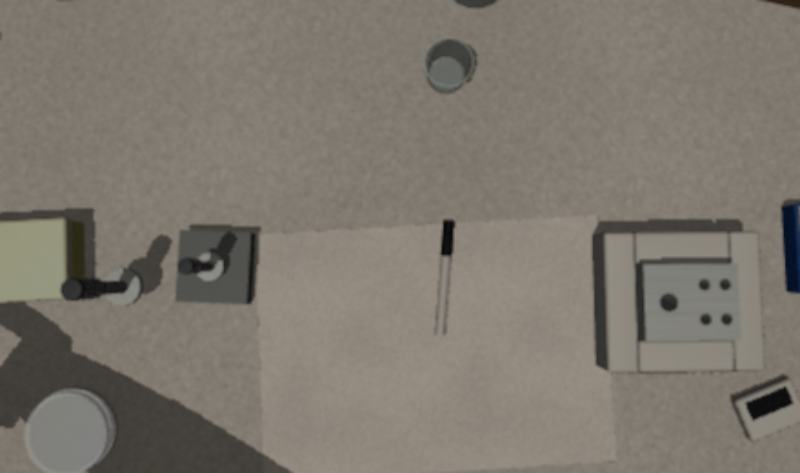

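View pics/side0c.png

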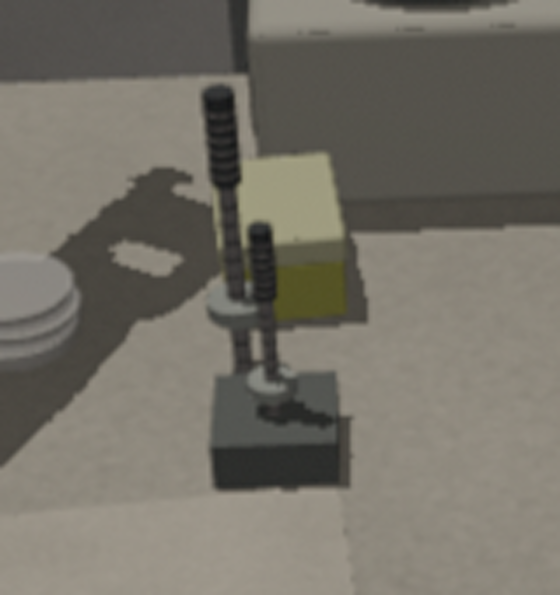

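View pics/side0.png

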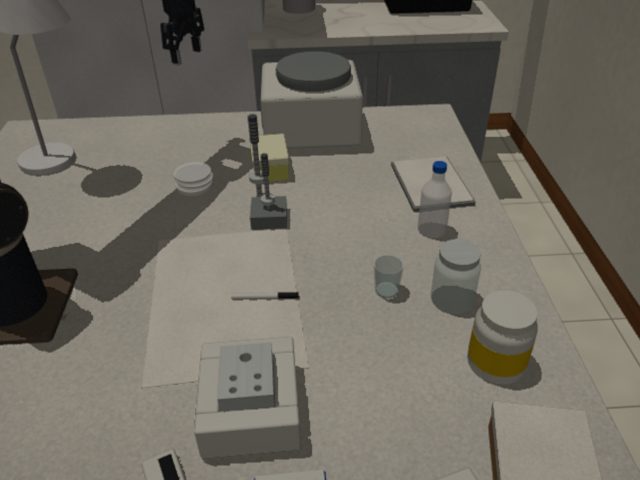

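Candidates for gauge_grip: the tall gauge beside the stand (side px 255,130; too large) and the short gauge in the grey stand (side px 264,165). The marker at top px (337,294) is a false hit. I choose the short one in the stand: the crop shows it shorter and thinner, standing in the grey block with its collar just above the block. The wide well is the single hole at side px (245,357), with four narrow wells in front of it.

>>> {"fn": "move_arm", "kwargs": {
  "commands": [0,0,-0.12,0,0,0.04,0.0854,0,0,-0.24,0,0,0.08,0.0854,0,0,-0.36,0.02,-0.03,0.1,0.0854,0,0,-0.48,0.04,-0.065,0.1,0.0854,0,0,-0.6,0.06,-0.1,0.1,0.0854,0,0,-0.72,0.08,-0.135,0.1,0.0854,0,0,-0.84,0.1,-0.17,0.1,0.0854,0,0,-0.96,0.12,-0.205,0.1,0.0854]
}}

```text
time: 1.57
ee_pos: [0.4157, 0.4003, 0.3396]
eef_rot: [3.141, -0.0, 1.723]
ft_force: [1.0, 0.9, -0.4]
gripper_width: 0.994
grasp_force: 0.0
```

>>> {"fn": "move_arm", "kwargs": {
  "commands": [0,0,-0.12,0.02,-0.035,0,0.0854,0,0,-0.158,0.04,-0.07,0,0.0854,0,0,-0.158,0.055,-0.1,0,0.0854,0,0,-0.158,0.07,-0.13,0,0.0854,0,0,-0.158,0.07,-0.157,0,0.0854,0,0,-0.158,0.07,-0.157,0,0.0854]
}}

```text
time: 2.07
ee_pos: [0.4862, 0.241, 0.3394]
eef_rot: [3.141, 0.002, 1.566]
ft_force: [0.4, 0.3, -0.1]
gripper_width: 1.005
grasp_force: 0.0
```

```bash
python3 - <<'E'
from h import *
for n in ['top','side','wrist']:
    o=r.get_obs(); p=r.grab_frame(n); T=ext(p,o); C=cloud(p,T)
    cv2.imwrite(f'pics/{n}1.png',p['image'])
    print(n,T.round(3).tolist() if n=='wrist' else '')
    for l,h in [('gauge_grip',.143),('well_mouth',.1),('socket_mouth',.034),('collar_under',.045)]:
        for d in r.place_of(p,l)[:3]: print(l,round(d['conf'],2),np.round(d['uv'],1),'h:',at_height(p,d['uv'],T,h).round(4))
    # points of small gauge's surroundings
    m=(p['range_z']>0)&(abs(C[...,0]-.485)<.04)&(abs(C[...,1]-.245)<.04)
    for lo,hi in [(.03,.037),(.05,.065),(.07,.1),(.115,.13),(.13,.145),(.145,.16),(.16,.18)]:
        k=m&(C[...,2]>lo)&(C[...,2]<hi); 
        if k.sum(): q=C[k]; print(lo,hi,k.sum(),np.median(q,0).round(4),q.min(0).round(3),q.max(0).round(3))
print(o['ee_pos'],o['eef_rot'],o['time'])
E
```

```text
top 
gauge_grip 0.73 [194.5 285.8] h: [0.4836 0.2486 0.143 ]
well_mouth 0.72 [458.9 303.7] h: [ 0.4617 -0.2458  0.1   ]
socket_mouth 0.59 [208.1 283.2] h: [0.4895 0.2463 0.034 ]
collar_under 0.6 [192.8 285. ] h: [0.4851 0.2746 0.045 ]
collar_under 0.5 [203.5 288.3] h: [0.479  0.2528 0.045 ]
0.03 0.037 1121 [0.4845 0.241  0.033 ] [0.445 0.207 0.03 ] [0.524 0.285 0.037]
0.05 0.065 153 [0.484  0.2437 0.0557] [0.47  0.232 0.05 ] [0.5   0.26  0.065]
0.07 0.1 17 [0.4837 0.2437 0.085 ] [0.48  0.243 0.071] [0.489 0.247 0.094]
0.115 0.13 10 [0.4844 0.2413 0.123 ] [0.478 0.24  0.117] [0.491 0.244 0.129]
0.13 0.145 15 [0.4835 0.2412 0.1373] [0.478 0.24  0.131] [0.491 0.244 0.145]
0.145 0.16 20 [0.4852 0.2412 0.1532] [0.478 0.24  0.145] [0.492 0.249 0.16 ]
0.16 0.18 64 [0.4847 0.2472 0.1666] [0.478 0.24  0.162] [0.492 0.255 0.17 ]
side 
gauge_grip 0.72 [253.6 128.9] h: [0.4566 0.4129 0.143 ]
gauge_grip 0.67 [264.1 163.8] h: [0.4836 0.2534 0.143 ]
well_mouth 0.97 [244.  357.7] h: [ 0.4572 -0.244   0.1   ]
socket_mouth 0.64 [265.1 163.2] h: [0.4754 0.4373 0.034 ]
socket_mouth 0.57 [272.4 205.6] h:
[... 1078 characters left out ...]
83 0.045 ]
collar_under 0.85 [296.2  94. ] h: [0.4609 0.3426 0.045 ]
0.03 0.037 3540 [0.4855 0.2553 0.034 ] [0.445 0.211 0.031] [0.525 0.285 0.037]
0.05 0.065 493 [0.4855 0.255  0.0571] [0.469 0.239 0.051] [0.501 0.267 0.065]
0.07 0.1 56 [0.4846 0.2549 0.0868] [0.48  0.252 0.071] [0.49  0.256 0.1  ]
0.115 0.13 37 [0.4847 0.2577 0.1252] [0.477 0.253 0.119] [0.493 0.259 0.13 ]
0.13 0.145 58 [0.4856 0.2572 0.1379] [0.478 0.253 0.131] [0.493 0.259 0.145]
0.145 0.16 87 [0.4848 0.2575 0.1527] [0.477 0.25  0.145] [0.493 0.259 0.16 ]
0.16 0.18 313 [0.4849 0.2517 0.1678] [0.478 0.243 0.16 ] [0.493 0.259 0.17 ]
[0.48501427 0.24571455 0.33924543] [-3.14142998e+00 -6.94181292e-07  1.57211555e+00] 2.5667
```

View pics/wrist1.png

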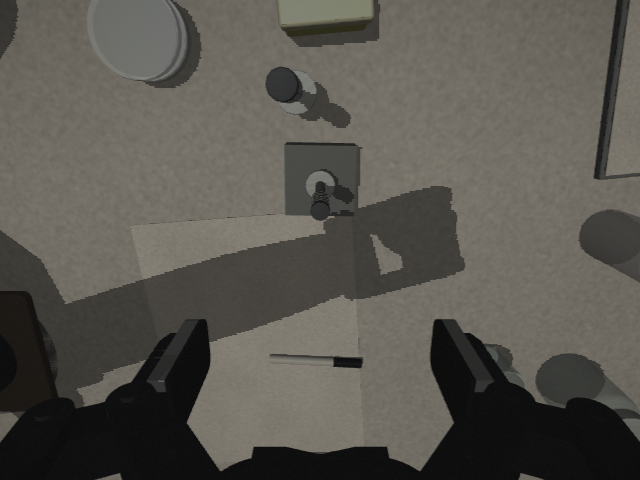

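Wrist view: the small gauge stands upright in the stand (318,204) with axis about (0.485, 0.249) and top at z 0.169. The big gauge is at (284,84), clear of the gripper.

>>> {"fn": "move_arm", "kwargs": {
  "commands": [0,0,0,0,0.003,-0.04,0.0854,0,0,0,0,0.003,-0.08,0.0854,0,0,0,0,0.003,-0.12,0.0854,0,0,0,0,0.003,-0.15,0.0854,0,0,0,0,0.003,-0.18,0.0854,0,0,0,0,0.003,-0.203,0.0854,0,0,0,0,0.003,-0.203,0.03,0,0,0,0,0.003,-0.203,0.03],
  "newtons": 60
}}

```text
time: 3.48
ee_pos: [0.4845, 0.2477, 0.1353]
eef_rot: [-3.139, 0.001, 1.571]
ft_force: [0.1, -0.0, -0.0]
gripper_width: 0.743
grasp_force: 0.0
```

>>> {"fn": "move_arm", "kwargs": {
  "commands": [0,0,0,0,0,0,0.0,0,0,0,0,0,0,0.0,0,0,0,0,0,0,0.0,0,0,0,0,0,0,0.0,0,0,0,0,0,0,0.0,0,0,0,0,0,0,0.0],
  "newtons": 60
}}

```text
time: 3.98
ee_pos: [0.486, 0.2484, 0.1384]
eef_rot: [3.14, -0.001, 1.571]
ft_force: [-2.5, -0.6, 5.2]
gripper_width: 0.171
grasp_force: 58.4
```

>>> {"fn": "move_arm", "kwargs": {
  "commands": [0,0,0,0,0,0.02,0.0,0,0,0,0,0,0.05,0.0,0,0,0,0,0,0.08,0.0,0,0,0,0,0,0.11,0.0,0,0,0,0,0,0.13,0.0,0,0,0,0,-0.03,0.15,0.0,0,0,0,0,-0.06,0.15,0.0,0,0,0,0,-0.09,0.15,0.0]
}}

```text
time: 4.65
ee_pos: [0.4858, 0.1574, 0.2884]
eef_rot: [3.137, -0.0, 1.573]
ft_force: [0.3, -1.2, -1.1]
gripper_width: 0.17
grasp_force: 58.9
```

>>> {"fn": "move_arm", "kwargs": {
  "commands": [0,0,0,0,-0.03,0,0.0,0,0,0,0,-0.06,0,0.0,0,0,0,0,-0.09,0,0.0,0,0,0,0,-0.12,0,0.0,0,0,0,-0.005,-0.15,0,0.0,0,0,0,-0.01,-0.18,0,0.0,0,0,0,-0.015,-0.21,0,0.0,0,0,0,-0.02,-0.24,0,0.0]
}}

```text
time: 5.32
ee_pos: [0.4646, -0.0834, 0.2862]
eef_rot: [3.141, 0.0, 1.571]
ft_force: [0.2, 0.5, -1.7]
gripper_width: 0.168
grasp_force: 58.9
```

>>> {"fn": "move_arm", "kwargs": {
  "commands": [0,0,0,0,-0.03,0,0.0,0,0,0,0,-0.06,0,0.0,0,0,0,0,-0.08,0,0.0,0,0,0,0,-0.1,0,0.0,0,0,0,0,-0.1,0,0.0,0,0,0,0,-0.1,0,0.0]
}}

```text
time: 5.82
ee_pos: [0.465, -0.1825, 0.286]
eef_rot: [-3.141, -0.001, 1.569]
ft_force: [0.2, 1.0, -1.3]
gripper_width: 0.167
grasp_force: 58.8
```

```bash
python3 - <<'E'
from h import *
o=r.get_obs(); print(o['ee_pos'],o['eef_rot'],o['time'],o['gripper_width'])
for n in ['wrist','side']:
    o=r.get_obs(); p=r.grab_frame(n); T=ext(p,o); C=cloud(p,T); e=o['ee_pos']
    cv2.imwrite(f'pics/{n}2.png',p['image'])
    for l,h in [('well_mouth',.1),('gauge_grip',.293),('gauge_tip',.156),('collar_under',.195)]:
        for d in r.place_of(p,l)[:2]:
            print(n,l,round(d['conf'],2),np.round(d['uv'],1),'h:',at_height(p,d['uv'],T,h).round(4))
    m=(p['range_z']>0)&(abs(C[...,0]-e[0])<.03)&(abs(C[...,1]-e[1])<.035)
    for lo in np.arange(.14,.33,.01):
        k=m&(C[...,2]>lo)&(C[...,2]<lo+.01)
        if k.sum(): q=C[k]; print(lo.round(3),k.sum(),np.median(q,0).round(4),q.min(0).round(3),q.max(0).round(3))
    k=(abs(C[...,2]-.1)<.006)&(abs(C[...,0]-.46)<.07)&(abs(C[...,1]+.27)<.08); q=C[k]
    if k.sum():print('block',np.percentile(q,[1,50,99],axis=0).round(4))
E
```

```text
[ 0.46496684 -0.18253622  0.28597307] [-3.14113776e+00 -7.15142241e-04  1.56879542e+00] 5.8167 0.1671641305716611
wrist well_mouth 0.88 [311.5 275.7] h: [ 0.4579 -0.2407  0.1   ]
wrist gauge_grip 0.78 [317.9 333.3] h: [ 0.465  -0.1781  0.293 ]
wrist gauge_grip 0.54 [317.6 251.1] h: [ 0.465  -0.1451  0.293 ]
wrist gauge_tip 0.64 [317.2 229.5] h: [ 0.4636 -0.1799  0.156 ]
wrist collar_under 0.81 [323.2 247.9] h: [ 0.4676 -0.1796  0.195 ]
wrist collar_under 0.37 [318.7 331.4] h: [ 0.4647 -0.2386  0.195 ]
0.15 20 [ 0.4646 -0.1757  0.1556] [ 0.461 -0.177  0.153] [ 0.468 -0.175  0.159]
0.19 99 [ 0.4657 -0.1662  0.1981] [ 0.45  -0.177  0.195] [ 0.48  -0.164  0.2  ]
0.2 1669 [ 0.4651 -0.176   0.2046] [ 0.45  -0.194  0.2  ] [ 0.481 -0.164  0.21 ]
0.21 102 [ 0.4651 -0.1759  0.2149] [ 0.461 -0.179  0.21 ] [ 0.47  -0.175  0.22 ]
0.22 130 [ 0.4652 -0.176   0.2251] [ 0.46 -0.18  0.22] [ 0.47  -0.175  0.23 ]
0.23 135 [ 0.4652 -0.176   0.2352] [ 0.46  -0.179  0.23 ] [ 0.47  -0.175  0.24 ]
0.24 167 [ 0.4652 -0.1759  0.2452] [ 0.46 -0.18  0.24] [ 0.47  -0.175  0.25 ]
0.25 180 [ 0.4653 -0.1759  0.2549]
[... 1911 characters left out ...]
8] [ 0.46  -0.186  0.25 ] [ 0.469 -0.179  0.26 ]
0.26 36 [ 0.4655 -0.1851  0.2662] [ 0.458 -0.188  0.26 ] [ 0.472 -0.179  0.27 ]
0.27 57 [ 0.4651 -0.1864  0.2753] [ 0.452 -0.191  0.27 ] [ 0.478 -0.183  0.28 ]
0.28 132 [ 0.4647 -0.1881  0.2856] [ 0.444 -0.195  0.28 ] [ 0.484 -0.182  0.29 ]
0.29 176 [ 0.4657 -0.1886  0.2949] [ 0.444 -0.195  0.29 ] [ 0.486 -0.175  0.3  ]
0.3 178 [ 0.4644 -0.1883  0.3051] [ 0.444 -0.195  0.3  ] [ 0.486 -0.182  0.31 ]
0.31 202 [ 0.4638 -0.187   0.3151] [ 0.441 -0.195  0.31 ] [ 0.489 -0.17   0.32 ]
0.32 187 [ 0.4555 -0.1921  0.3255] [ 0.436 -0.197  0.32 ] [ 0.495 -0.17   0.33 ]
block [[ 0.4201 -0.3177  0.0945]
 [ 0.4597 -0.2722  0.1   ]
 [ 0.4988 -0.2176  0.103 ]]
```

View pics/wrist2.png

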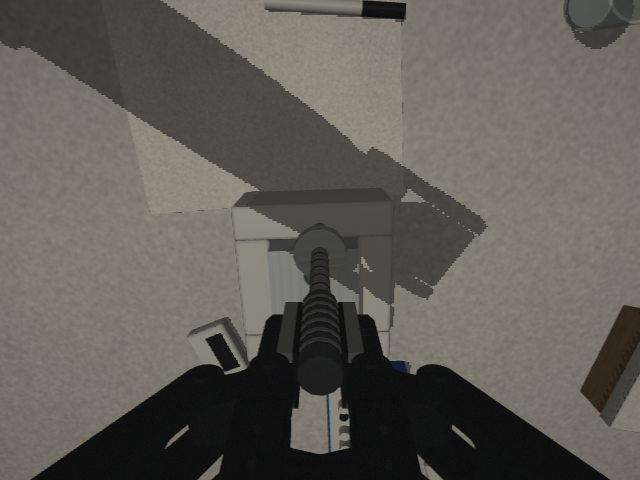

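Wrist view: the gauge hangs upright in the fingers (handle 318,333, collar 320,245), with the rod's axis about 2 mm to +y of the TCP. The well is hidden just behind the collar. I'll refine the well's position from the earlier unobstructed images.

```bash
python3 - <<'E'
from h import *
for n in ['top','side']:
    p=r.grab_frame(n); T=ext(p); M=np.linalg.inv(T)
    g=cv2.imread(f'pics/{n}0.png',0)
    # rectify z=.1 plane: 0.5mm/px, 60 mm window about (.46,-.2425)
    N=120; jj,ii=np.meshgrid(np.arange(N),np.arange(N)); X=.46+(jj-60)*.0005; Y=-.2425+(ii-60)*.0005
    P=np.stack([X,Y,X*0+.1],-1)@M[:3,:3].T+M[:3,3]
    w=cv2.remap(g,(P[...,0]/P[...,2]*p['fx']+p['cx']).astype('f4'),(P[...,1]/P[...,2]*p['fy']+p['cy']).astype('f4'),cv2.INTER_CUBIC)
    cv2.imwrite(f'pics/rect_{n}.png',cv2.resize(w,(400,400)))
    t,b=cv2.threshold(w,0,255,cv2.THRESH_OTSU+cv2.THRESH_BINARY_INV)
    k,L,S,c=cv2.connectedComponentsWithStats(b)
    for i in range(1,k):
        if S[i,4]>100: print(n,t,S[i],'c',.46+(c[i][0]-60)*.0005,-.2425+(c[i][1]-60)*.0005)
a=np.hstack([cv2.imread(f'pics/rect_{n}.png') for n in ['top','side']]); cv2.imwrite('pics/rect.png',a)
E
```

```text
top 89.0 [  37   41   37   37 1071] c 0.45761577964519146 -0.24301213818860878
top 89.0 [   0  109  120   11 1072] c 0.45815345149253733 -0.21500513059701493
side 103.0 [  39   42   37   36 1045] c 0.45870765550239234 -0.2425799043062201
```

View pics/rect.png

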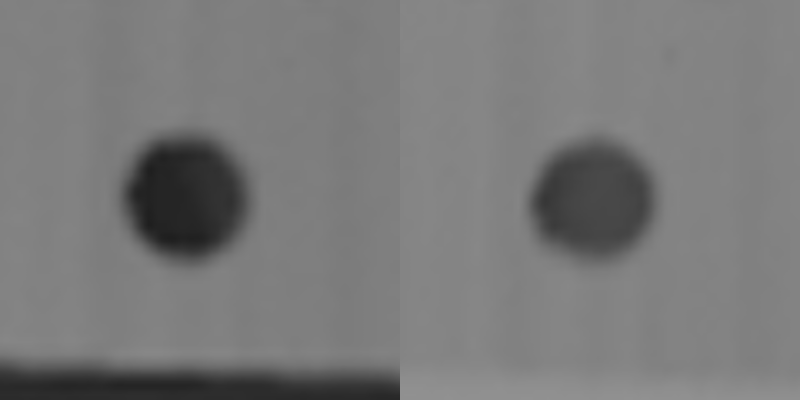

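The rectified views (top left, side right) both show an 18 mm round hole centred at about (0.4585, -0.2427). I move the rod over it and start in.

>>> {"fn": "move_arm", "kwargs": {
  "commands": [0,0,0,-0.003,-0.03,0,0.0,0,0,0,-0.0065,-0.06,0,0.0,0,0,0,-0.0065,-0.0625,0,0.0,0,0,0,-0.0065,-0.0625,-0.02,0.0,0,0,0,-0.0065,-0.0625,-0.04,0.0,0,0,0,-0.0065,-0.0625,-0.05,0.0,0,0,0,-0.0065,-0.0625,-0.056,0.0,0,0,0,-0.0065,-0.0625,-0.062,0.0]
}}

```text
time: 7.08
ee_pos: [0.4588, -0.2443, 0.2239]
eef_rot: [-3.141, -0.0, 1.571]
ft_force: [1.9, 0.0, -1.5]
gripper_width: 0.172
grasp_force: 58.9
```

>>> {"fn": "move_arm", "kwargs": {
  "commands": [0,0,0,0,0,-0.004,0.0,0,0,0,0,0,-0.008,0.0,0,0,0,0,0,-0.008,0.0,0,0,0,0,0,-0.008,0.0]
}}

```text
time: 7.42
ee_pos: [0.459, -0.2446, 0.2168]
eef_rot: [3.141, 0.0, 1.571]
ft_force: [-0.2, -0.4, -0.0]
gripper_width: 0.169
grasp_force: 58.9
```

```bash
python3 - <<'E'
from h import *
p=r.grab_frame('side'); T=ext(p); C=cloud(p,T); e=r.get_obs()['ee_pos']; print(e)
m=(p['range_z']>0)&(abs(C[...,0]-e[0])<.03)&(abs(C[...,1]-e[1])<.03)
for lo in np.arange(.09,.19,.01):
    k=m&(C[...,2]>lo)&(C[...,2]<lo+.01)
    if k.sum(): q=C[k]; print(lo.round(3),k.sum(),np.median(q,0).round(4),q.min(0).round(3),q.max(0).round(3))
cv2.imwrite('pics/side3.png',cv2.resize(p['image'][250:400,170:330],(640,600),interpolation=cv2.INTER_CUBIC))
E
```

```text
[ 0.45907459 -0.24467639  0.21696346]
0.09 429 [ 0.4628 -0.2508  0.0991] [ 0.429 -0.275  0.09 ] [ 0.489 -0.216  0.1  ]
0.1 544 [ 0.4606 -0.2523  0.1009] [ 0.429 -0.275  0.1  ] [ 0.489 -0.216  0.11 ]
0.11 8 [ 0.4593 -0.2479  0.1116] [ 0.455 -0.25   0.11 ] [ 0.461 -0.247  0.114]
0.12 36 [ 0.4626 -0.256   0.1281] [ 0.445 -0.26   0.124] [ 0.474 -0.244  0.13 ]
0.13 257 [ 0.4592 -0.2487  0.1351] [ 0.442 -0.261  0.13 ] [ 0.474 -0.229  0.14 ]
0.14 34 [ 0.4588 -0.2472  0.1444] [ 0.454 -0.25   0.14 ] [ 0.463 -0.244  0.15 ]
0.15 33 [ 0.4593 -0.2471  0.1557] [ 0.453 -0.25   0.15 ] [ 0.463 -0.243  0.16 ]
0.16 29 [ 0.4592 -0.2472  0.165 ] [ 0.454 -0.25   0.16 ] [ 0.463 -0.244  0.17 ]
0.17 34 [ 0.4588 -0.2469  0.1756] [ 0.454 -0.249  0.17 ] [ 0.463 -0.245  0.179]
0.18 34 [ 0.4586 -0.2478  0.1857] [ 0.454 -0.251  0.18 ] [ 0.463 -0.244  0.19 ]
```

View pics/side3.png

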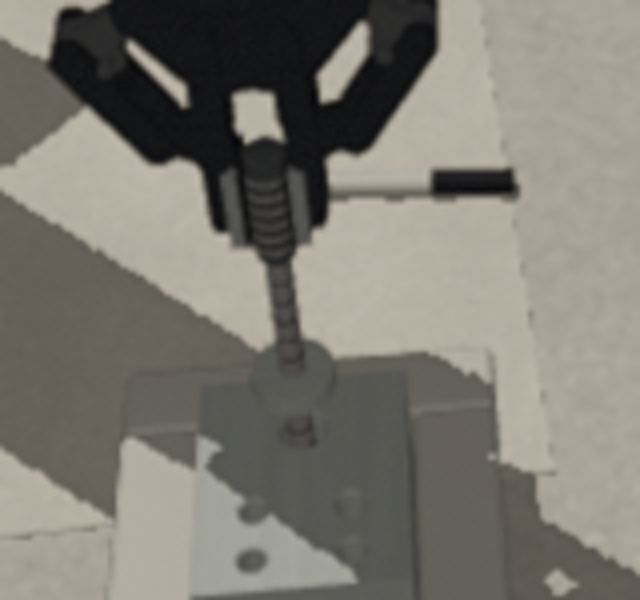

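The rod is inside the wide well and the collar is still above the rim. I keep lowering in small steps.

>>> {"fn": "move_arm", "kwargs": {
  "commands": [0,0,0,0,0,-0.006,0.0,0,0,0,0,0,-0.012,0.0,0,0,0,0,0,-0.018,0.0,0,0,0,0,0,-0.022,0.0,0,0,0,0,0,-0.026,0.0,0,0,0,0,0,-0.03,0.0,0,0,0,0,0,-0.033,0.0,0,0,0,0,0,-0.035,0.0]
}}

```text
time: 8.13
ee_pos: [0.4585, -0.2444, 0.181]
eef_rot: [-3.141, -0.001, 1.571]
ft_force: [-1.9, 0.6, 1.5]
gripper_width: 0.169
grasp_force: 59.1
```

>>> {"fn": "move_arm", "kwargs": {
  "commands": [0,0,0,0,0,-0.001,0.0,0,0,0,0,0,-0.002,0.0,0,0,0,0,0,-0.003,0.0,0,0,0,0,0,-0.004,0.0]
}}

```text
time: 8.47
ee_pos: [0.4589, -0.2446, 0.1775]
eef_rot: [3.141, 0.0, 1.571]
ft_force: [-1.0, 0.3, -0.0]
gripper_width: 0.17
grasp_force: 59.1
```

>>> {"fn": "move_arm", "kwargs": {
  "commands": [0,0,0,0,0,-0.001,0.0,0,0,0,0,0,-0.002,0.0,0,0,0,0,0,-0.003,0.0,0,0,0,0,0,-0.004,0.0]
}}

```text
time: 8.8
ee_pos: [0.4589, -0.2446, 0.1733]
eef_rot: [3.141, 0.0, 1.571]
ft_force: [-1.5, 1.1, 1.0]
gripper_width: 0.169
grasp_force: 59.1
```

>>> {"fn": "move_arm", "kwargs": {
  "commands": [0,0,0,0,0,-0.001,0.0,0,0,0,0,0,-0.002,0.0,0,0,0,0,0,-0.003,0.0,0,0,0,0,0,-0.004,0.0]
}}

```text
time: 9.13
ee_pos: [0.459, -0.2447, 0.1697]
eef_rot: [3.141, 0.0, 1.571]
ft_force: [-2.1, 1.3, 6.1]
gripper_width: 0.166
grasp_force: 59.6
```

>>> {"fn": "move_arm", "kwargs": {
  "commands": [0,0,0,0,0,-0.001,0.0,0,0,0,0,0,-0.002,0.0,0,0,0,0,0,-0.003,0.0,0,0,0,0,0,-0.004,0.0]
}}

```text
time: 9.47
ee_pos: [0.4598, -0.2456, 0.1695]
eef_rot: [3.14, 0.002, 1.571]
ft_force: [-5.3, 2.7, 19.8]
gripper_width: 0.168
grasp_force: 61.6
```

Contact: the force rises to 20 N and the height stops at 0.1695. I check the collar against the block top, then lift out.

```bash
python3 - <<'E'
from h import *
p=r.grab_frame('side'); T=ext(p); C=cloud(p,T); e=r.get_obs()['ee_pos']; print(e, r.get_obs()['ft_force'])
m=(p['range_z']>0)&(abs(C[...,0]-e[0])<.02)&(abs(C[...,1]-e[1])<.02)
q=C[m]; print(np.histogram(q[:,2],bins=np.arange(.09,.16,.004)))
cv2.imwrite('pics/side4.png',cv2.resize(p['image'][280:400,180:310],(640,590),interpolation=cv2.INTER_CUBIC))
E
```

```text
[ 0.45985608 -0.24559214  0.16957935] [-4.24366891  3.05862255 15.00954378]
(array([  0,   9, 214,  50, 116, 120,  15,   8,  12,  11,  12,  15,   9,
        11,   4,  17,  17]), array([0.09 , 0.094, 0.098, 0.102, 0.106, 0.11 , 0.114, 0.118, 0.122,
       0.126, 0.13 , 0.134, 0.138, 0.142, 0.146, 0.15 , 0.154, 0.158]))
```

View pics/side4.png

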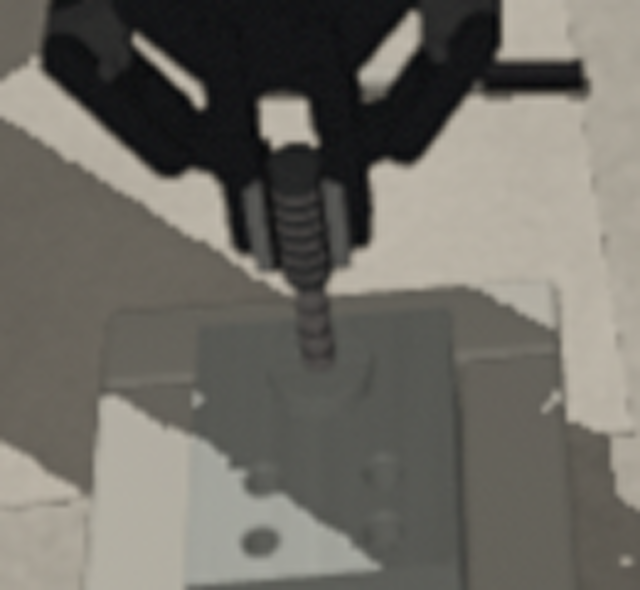

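Collar sits on the block top (its top at z 0.11). I lift out and return along the same path.

>>> {"fn": "move_arm", "kwargs": {
  "commands": [0,0,0,0,0,0.01,0.0,0,0,0,0,0,0.03,0.0,0,0,0,0,0,0.05,0.0,0,0,0,0,0,0.075,0.0,0,0,0,0,0,0.1,0.0,0,0,0,0,0,0.121,0.0,0,0,0,0.003,0.03,0.121,0.0,0,0,0,0.005,0.06,0.121,0.0]
}}

```text
time: 10.18
ee_pos: [0.4647, -0.1854, 0.2882]
eef_rot: [3.137, 0.002, 1.568]
ft_force: [0.2, 0.2, -2.1]
gripper_width: 0.171
grasp_force: 59.0
```

>>> {"fn": "move_arm", "kwargs": {
  "commands": [0,0,0,0.003,0.03,0,0.0,0,0,0,0.006,0.06,0,0.0,0,0,0,0.009,0.09,0,0.0,0,0,0,0.012,0.12,0,0.0,0,0,0,0.015,0.15,0,0.0,0,0,0,0.018,0.18,0,0.0,0,0,0,0.02,0.21,0,0.0,0,0,0,0.0215,0.24,0,0.0]
}}

```text
time: 10.85
ee_pos: [0.4853, 0.057, 0.2859]
eef_rot: [3.141, -0.0, 1.571]
ft_force: [0.7, 0.3, -0.5]
gripper_width: 0.173
grasp_force: 59.0
```

>>> {"fn": "move_arm", "kwargs": {
  "commands": [0,0,0,0,0.03,0,0.0,0,0,0,0,0.06,0,0.0,0,0,0,0,0.09,0,0.0,0,0,0,0,0.12,0,0.0,0,0,0,0,0.15,0,0.0,0,0,0,0,0.175,0,0.0,0,0,0,0,0.1925,0,0.0,0,0,0,0,0.1925,0,0.0]
}}

```text
time: 11.52
ee_pos: [0.4848, 0.2509, 0.2856]
eef_rot: [-3.141, -0.002, 1.574]
ft_force: [1.3, -1.6, -0.6]
gripper_width: 0.169
grasp_force: 58.9
```

>>> {"fn": "move_arm", "kwargs": {
  "commands": [0,0,0,0,0,-0.03,0.0,0,0,0,0,0,-0.06,0.0,0,0,0,0,0,-0.085,0.0,0,0,0,0,0,-0.095,0.0,0,0,0,0,0,-0.1,0.0,0,0,0,0,0,-0.1,0.0,0,0,0,0,0,-0.1,0.0]
}}

```text
time: 12.1
ee_pos: [0.4863, 0.248, 0.1878]
eef_rot: [3.139, -0.001, 1.57]
ft_force: [0.1, 0.1, -0.9]
gripper_width: 0.169
grasp_force: 58.9
```

```bash
python3 - <<'E'
from h import *
for n in ['wrist','side','top']:
    o=r.get_obs(); p=r.grab_frame(n); T=ext(p,o); C=cloud(p,T); e=o['ee_pos']
    if n=='wrist': print(e,o['eef_rot'],o['ft_force'])
    for d in r.place_of(p,'gauge_tip')[:2]: print(n,'tip',round(d['conf'],2),np.round(d['uv'],1),at_height(p,d['uv'],T,.055).round(4))
    m=(p['range_z']>0)&(abs(C[...,0]-e[0])<.025)&(abs(C[...,1]-e[1])<.025)
    for lo in np.arange(.044,.18,.01):
        k=m&(C[...,2]>lo)&(C[...,2]<lo+.01)
        if k.sum()>5: q=C[k]; print(n,lo.round(3),k.sum(),np.median(q,0).round(4),q.min(0).round(3),q.max(0).round(3))
    if n=='side': cv2.imwrite('pics/side5.png',cv2.resize(p['image'][130:240,200:330],(700,592),interpolation=cv2.INTER_CUBIC))
    if n!='wrist':
        k=(abs(C[...,2]-.034)<.003)&(abs(C[...,0]-.485)<.06)&(abs(C[...,1]-.249)<.06); q=C[k]; print('stand',q.min(0),q.max(0))
E
```

```text
[0.48628089 0.24795679 0.18776074] [ 3.13922619e+00 -6.43623031e-04  1.57037324e+00] [ 0.12390833  0.12167981 -0.92216764]
wrist tip 0.73 [318.7 231.1] [0.4864 0.2485 0.055 ]
wrist 0.054 47 [0.4859 0.2545 0.0598] [0.482 0.251 0.054] [0.491 0.255 0.064]
wrist 0.064 65 [0.4866 0.2545 0.0687] [0.482 0.249 0.064] [0.491 0.255 0.074]
wrist 0.074 59 [0.4866 0.2546 0.0789] [0.482 0.252 0.074] [0.491 0.255 0.083]
wrist 0.084 10 [0.486  0.2551 0.0846] [0.484 0.254 0.084] [0.489 0.255 0.086]
wrist 0.114 144 [0.4864 0.2643 0.1217] [0.472 0.252 0.118] [0.502 0.266 0.124]
wrist 0.124 1994 [0.4866 0.2545 0.1282] [0.471 0.236 0.124] [0.502 0.266 0.134]
wrist 0.134 146 [0.4867 0.2545 0.1394] [0.482 0.252 0.134] [0.491 0.256 0.144]
wrist 0.144 168 [0.4867 0.2545 0.1491] [0.482 0.25  0.144] [0.492 0.256 0.154]
wrist 0.154 149 [0.4867 0.2547 0.1579] [0.482 0.252 0.154] [0.491 0.256 0.163]
wrist 0.164 168 [0.4867 0.2572 0.1707] [0.479 0.251 0.167] [0.495 0.258 0.174]
wrist 0.174 467 [0.4871 0.2574 0.18  ] [0.473 0.252 0.174] [0.501 0.26  0.184]
side tip 0.87 [261.3 193.9] [0.4706 0.2699 0.055 ]
side tip
[... 773 characters left out ...]
[0.482 0.242 0.144] [0.49  0.248 0.153]
side 0.154 18 [0.4848 0.2449 0.1586] [0.482 0.242 0.155] [0.489 0.251 0.164]
side 0.164 22 [0.4856 0.2433 0.1704] [0.479 0.24  0.164] [0.492 0.248 0.174]
side 0.174 31 [0.4861 0.2413 0.1793] [0.474 0.238 0.175] [0.499 0.247 0.184]
stand [0.44320675 0.20626667 0.03108348] [0.52320249 0.29248506 0.03697543]
top tip 0.54 [204.4 283.9] [0.4878 0.2493 0.055 ]
top 0.114 18 [0.4846 0.234  0.1215] [0.472 0.232 0.117] [0.5   0.251 0.124]
top 0.124 108 [0.4863 0.2412 0.1274] [0.47  0.232 0.124] [0.5   0.249 0.133]
top 0.134 6 [0.4843 0.2436 0.1401] [0.482 0.242 0.138] [0.489 0.245 0.143]
stand [0.44386362 0.20771759 0.03100794] [0.52415095 0.27902196 0.0369156 ]
```

View pics/side5.png

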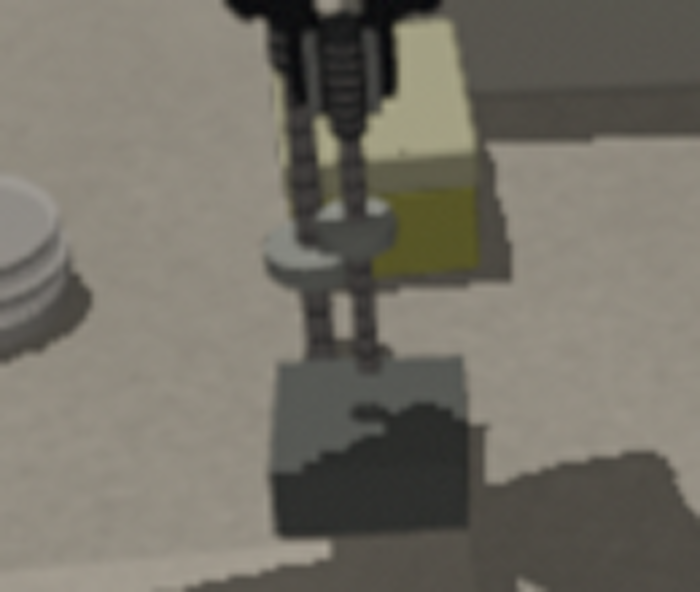

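The gauge hangs upright with its tip about 20 mm above the stand, and the collar's underside is about 61 mm above the tip. I lower it into the socket.

>>> {"fn": "move_arm", "kwargs": {
  "commands": [0,0,0,-0.001,0,-0.005,0.0,0,0,0,-0.001,0,-0.01,0.0,0,0,0,-0.001,0,-0.015,0.0,0,0,0,-0.001,0,-0.02,0.0,0,0,0,-0.001,0,-0.024,0.0,0,0,0,-0.001,0,-0.027,0.0,0,0,0,-0.001,0,-0.027,0.0]
}}

```text
time: 12.98
ee_pos: [0.4838, 0.2478, 0.1581]
eef_rot: [-3.14, 0.0, 1.571]
ft_force: [-0.3, -0.3, -1.0]
gripper_width: 0.171
grasp_force: 58.9
```

>>> {"fn": "move_arm", "kwargs": {
  "commands": [0,0,0,0,0,-0.004,0.0,0,0,0,0,0,-0.008,0.0,0,0,0,0,0,-0.012,0.0,0,0,0,0,0,-0.015,0.0,0,0,0,0,0,-0.018,0.0,0,0,0,0,0,-0.018,0.0]
}}

```text
time: 13.48
ee_pos: [0.4838, 0.2478, 0.1404]
eef_rot: [-3.14, 0.0, 1.571]
ft_force: [-0.1, -0.4, -1.1]
gripper_width: 0.171
grasp_force: 58.9
```

>>> {"fn": "move_arm", "kwargs": {
  "commands": [0,0,0,0,0,-0.001,0.0,0,0,0,0,0,-0.002,0.0,0,0,0,0,0,-0.003,0.0,0,0,0,0,0,-0.003,0.0]
}}

```text
time: 13.82
ee_pos: [0.4845, 0.248, 0.1386]
eef_rot: [3.141, -0.0, 1.571]
ft_force: [-0.6, -0.2, -1.5]
gripper_width: 0.169
grasp_force: 59.2
```

Nearly on the floor; I lower 2 mm more, then open gently.

>>> {"fn": "move_arm", "kwargs": {
  "commands": [0,0,0,0,0,-0.001,0.0,0,0,0,0,0,-0.002,0.0,0,0,0,0,0,-0.002,0.0]
}}

```text
time: 14.07
ee_pos: [0.485, 0.2483, 0.1385]
eef_rot: [3.14, -0.001, 1.571]
ft_force: [-2.0, 0.2, 7.6]
gripper_width: 0.17
grasp_force: 60.2
```

>>> {"fn": "move_arm", "kwargs": {
  "commands": [0,0,0,0,0,0,0.025,0,0,0,0,0,0,0.04,0,0,0,0,0,0,0.06,0,0,0,0,0,0,0.0854,0,0,0,0,0,0,0.0854,0,0,0,0,0,0,0.0854,0,0,0,0,0,0,0.0854,0,0,0,0,0,0,0.0854]
}}

```text
time: 14.73
ee_pos: [0.4842, 0.248, 0.1362]
eef_rot: [-3.141, 0.0, 1.571]
ft_force: [0.3, -0.8, -0.4]
gripper_width: 1.0
grasp_force: 0.0
```

>>> {"fn": "move_arm", "kwargs": {
  "commands": [0,0,0,0,0,0.02,0.0854,0,0,0,0,0,0.05,0.0854,0,0,0,0,0,0.08,0.0854,0,0,0,0,0,0.12,0.0854,0,0,0,0,0,0.16,0.0854,0,0,0,0,0,0.2,0.0854,0,0,0,0,0,0.2,0.0854]
}}

```text
time: 15.32
ee_pos: [0.4874, 0.249, 0.3474]
eef_rot: [3.125, -0.005, 1.571]
ft_force: [-0.2, 0.0, 2.3]
gripper_width: 0.996
grasp_force: 0.0
```

```bash
python3 - <<'E'
from h import *
for n in ['wrist','side']:
    o=r.get_obs(); p=r.grab_frame(n); T=ext(p,o); C=cloud(p,T)
    m=(p['range_z']>0)&(abs(C[...,0]-.485)<.035)&(abs(C[...,1]-.249)<.035)
    for lo in np.arange(.04,.19,.01):
        k=m&(C[...,2]>lo)&(C[...,2]<lo+.01)
        if k.sum()>5: q=C[k]; print(n,lo.round(3),k.sum(),np.median(q,0).round(4),q.min(0).round(3),q.max(0).round(3))
cv2.imwrite('pics/side6.png',cv2.resize(p['image'][120:320,190:410],(650,591),interpolation=cv2.INTER_CUBIC))
E
```

```text
wrist 0.07 445 [0.4843 0.2557 0.0788] [0.468 0.239 0.07 ] [0.5   0.266 0.08 ]
wrist 0.08 65 [0.4853 0.2544 0.0804] [0.47 0.24 0.08] [0.499 0.264 0.09 ]
wrist 0.09 16 [0.4838 0.2546 0.0955] [0.48  0.253 0.091] [0.488 0.255 0.1  ]
wrist 0.1 11 [0.4843 0.2549 0.1017] [0.48  0.253 0.1  ] [0.488 0.255 0.105]
wrist 0.12 32 [0.4839 0.2573 0.1259] [0.477 0.253 0.12 ] [0.492 0.258 0.128]
wrist 0.13 46 [0.4844 0.2569 0.1349] [0.476 0.252 0.13 ] [0.492 0.259 0.14 ]
wrist 0.14 38 [0.4845 0.2573 0.1454] [0.476 0.253 0.14 ] [0.492 0.258 0.15 ]
wrist 0.15 51 [0.4845 0.2568 0.1545] [0.476 0.25  0.15 ] [0.492 0.258 0.16 ]
wrist 0.16 301 [0.4837 0.2514 0.1677] [0.476 0.243 0.16 ] [0.491 0.258 0.17 ]
side 0.04 16 [0.4832 0.2454 0.0447] [0.478 0.24  0.042] [0.488 0.248 0.05 ]
side 0.05 19 [0.4836 0.2448 0.0551] [0.479 0.241 0.051] [0.488 0.254 0.06 ]
side 0.06 9 [0.4864 0.2376 0.0691] [0.476 0.234 0.061] [0.498 0.248 0.07 ]
side 0.07 100 [0.4834 0.2417 0.0776] [0.467 0.23  0.07 ] [0.499 0.265 0.08 ]
side 0.08 30 [0.4834 0.245  0.0812] [0.472 0.23  0.08 ] [0.497 0.257 0.089]
side 0.09 17 [0.4842 0.2456 0.0939] [0.48  0.242 0.091] [0.487 0.249 0.1  ]
side 0.1 19 [0.4828 0.2455 0.1055] [0.479 0.241 0.102] [0.487 0.25  0.11 ]
side 0.11 17 [0.484  0.2442 0.1145] [0.477 0.241 0.11 ] [0.49  0.253 0.12 ]
side 0.12 29 [0.4826 0.2428 0.1245] [0.475 0.238 0.12 ] [0.491 0.252 0.13 ]
side 0.13 34 [0.484  0.242  0.1353] [0.476 0.239 0.13 ] [0.491 0.25  0.14 ]
side 0.14 27 [0.4839 0.2426 0.1465] [0.475 0.237 0.14 ] [0.49 0.25 0.15]
side 0.15 30 [0.4824 0.244  0.1543] [0.476 0.238 0.151] [0.491 0.253 0.16 ]
side 0.16 44 [0.4833 0.2443 0.1656] [0.476 0.236 0.16 ] [0.491 0.258 0.17 ]
```

View pics/side6.png

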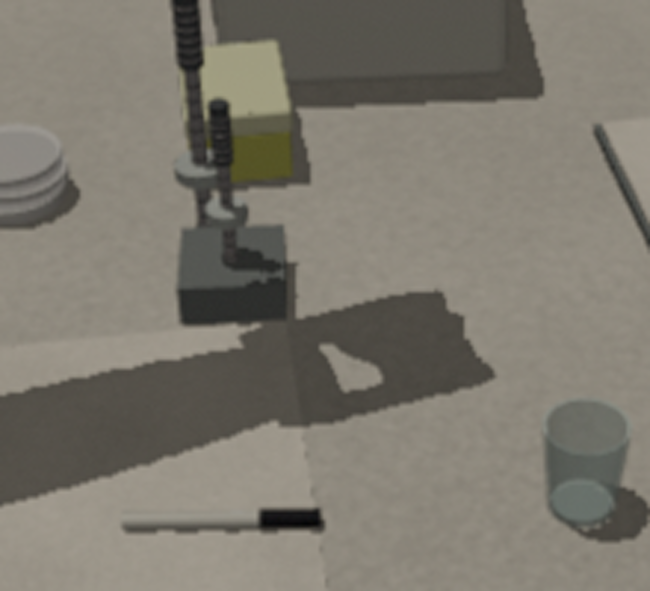

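The gauge stands upright in the socket with its top at z 0.168 and the collar raised. The beaker and marker are undisturbed. I let the arm settle and hand in.

>>> {"fn": "move_arm", "kwargs": {
  "commands": [0,0,0,0,0,0,0.0854,0,0,0,0,0,0,0.0854,0,0,0,0,0,0,0.0854]
}}

```text
time: 15.67
ee_pos: [0.4835, 0.2477, 0.3339]
eef_rot: [-3.138, 0.001, 1.571]
ft_force: [-0.2, 0.0, -1.0]
gripper_width: 0.999
grasp_force: 0.0
```

```bash
python3 -c "
from rig import r
print(r.close_job())"
```

```text
the job is handed in; nothing more can be done
None
```

I measured the wide well at about 62 mm deep, put the gauge back upright in its stand with the collar marking that depth (joint value about 0.027 m), left the beaker and marker pen undisturbed, and handed the job in at about 16 s; no verdict came back.

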